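# Empty the mill jar and set its brake three clicks

## Robot

A 7-joint arm with a two-finger parallel gripper is mounted at the origin on the work surface. World frame = base frame: x ahead of the robot, y to its left, z up, the work surface at z = 0. Lengths are in m, angles in rad, forces in N, time in s.
With the tool pointing down it reaches from about 0.425 to 0.95 m from the base axis. Payload 4.7 kg.
Tool frame: the origin (TCP) lies on the front face of the gripper's body, between the roots of the fingers; the fingertips stand arm.nose_length ahead of it and the grasp point (between the pads) lies 51 mm ahead of it (arm.nose_length is the distance from the TCP to the fingertips, in m); z points along the fingers, y is the line along which they close (so a half turn about z gives the same grasp; the last joint's range is limited). The gripper opens to 87 mm and grips with 3 to 60 N. Pads are 19 mm wide; open, the fingers measure 117 mm over their backs; the gripper's body (75 mm by 190 mm) begins 51 mm behind the grasp point.
Start: joints at [1.228, 0.469, -0.049, 1.532, 0.024, 1.141, -0.082], TCP at [0.208, -0.642, 0.292] pointing down, gripper open.
Joint ranges: [-2.59, 2.59], [-0.33, 1.99], [-1.39, 1.29], [0.1, 2.45], [-1.04, 4.18], [0.21, 1.99], [-2.66, 2.66]. Speed limits (rad/s): [2.57, 2.57, 3.14, 3.14, 3.14, 3.14, 3.14].

## Interface

Orientations are given as a unit quaternion [x, y, z, w].
In Python, from workcell import arm gives the robot as it stands.
- The arm moves only by the tool carry_out, never from a script. Its argument "deltas" is a list of rows, each a list of 5 numbers: the opening, from 0 (shut) to 1 (fully open), then the shift along the tool's x, y, z in mm, then the turn about the tool's z in rad. In form: [[jaw, x, y, z, yaw], ...]. A call has 1 to 12 rows; each row shifts and turns the commanded pose from where the row before left it, along the tool's axes as they then stand; what a row does not reach is not made up. A row lasts 1/8 s, in which the tool goes at most 62.5 mm and 10.7 degrees, less where a joint would pass 70% of its speed; a pose out of reach is approached as far as the arm can. A call with a gripper value outside its range is refused whole. The fingers move at their own pace and stop on an object; "force" is the grip in N (left out, the last holds). Time passes only in rows, so rows that do not move let the fingers close. It gives the time, the measured TCP pose, the force, the opening and the grip force at its end, in the units of the state.
- arm.observe(): the state, without advancing time (a new reading comes with each control period).
- arm.snapshot(name): name is "scene" or "top" or "wrist"; returns a dict with "frame" (480x640x3 uint8, blue, green, red), "z_map" (480x640 float32, m along the optical axis (not along the pixel's ray), 0 where there is no reading), "fx", "fy", "cx", "cy" (pixels), "view" (4x4, takes a point from world to camera coordinates); the wrist camera has in their place "hand_eye" (4x4, takes a point from camera to tool coordinates, whose origin is the TCP and whose axes are the flange's). Camera axes: x right, y down, z forward; pixel columns grow to the right and rows downward; lengths in m; the calibration is good to about 2 mm. A picture is of the moment at which its call begins: read the wrist's pose just before it.
- arm.close_job(): hands the job in; it is judged then, once.
Trained networks look in the newest picture that a camera, given by its name, has taken for a name from the list of things; names that differ only in an ending like _2 or _b are one class to them, and where a whole thing is asked for, a point or a joint stands for the part that bears it (a point fixed in the world has none). Each returns a list of dicts, best first, with "p" (0 to 1); they miss things now and then, are a little off and sometimes report something else, mostly with a low value. They report only what shows in the picture. A call takes as long as a camera call.
- arm.outline_of(name, camera): "pixels" (480x640 bool, what is visible of it) and "pixel" ([row, column] in pixels, amid what is visible of it).
The state is a dict: "time_s": time; "qpos": joint angles; "qvel": joint speeds; "tau": joint torques, N m; "eef_pos": TCP position; "eef_rot": TCP orientation; "wrist_force": force on the tool from outside, world axes, zero at the start; "torque": the same for the moment, N m; "opening": opening from 0.0 (shut) to 1.0 (fully open); "gripper_force": force on a finger pad.
Only numpy, scipy, OpenCV 4.12 (cv2) and the standard library are available. Lean on these libraries where they do the work, as an engineer would, in place of code of your own. Each camera call takes 0.05 s, during which the arm holds its last target. There are 200 camera calls.

## Task

Tip the porcelain mill jar over until all five grinding stones have run out into the tray below, and stand the jar fully upright again. Then turn the brake lever clockwise by exactly three clicks of its ratchet, not a fourth, and finish with the fingers still holding the lever's knob there: do not let go. Leave the bowl, the small glass jar and the brush where they are.

Things in the scene. Friction and masses are not known exactly. Their poses are not given: they have to be found in the camera images.
- jar (a joint): Tilt of the jar, rad: 0 = upright (its stop), grows as the mouth tips towards the side where the tray reaches out (the robot's side), up to 2.6. The hinge is stiff (0.25 N m of friction, about 2 N at the bar): the jar stays where it is left. At 1.57 it lies level; the stones have all run out by about 2.3.
- jar_axis (a point): Centre of the white porcelain mill jar (outside diameter 96 mm, height 100 mm, wall 6 mm, open top), half-way up on its horizontal tilt axis, 125 mm above the table, between two grey posts. The frame turns with the jar: y = tilt axis, z = towards the mouth; upright, x points away from the tray's long end (to the far side). A positive tilt carries the mouth from up towards this frame's upright -x.
- jar_bar (a point): Middle of the round steel handle bar of the jar, 12 mm thick, 116 mm long, parallel to the tilt axis, carried by two thin arms at the jar's sides. In the jar_axis frame it lies at x +88, z +78 mm (117.6 mm from the axis; 203 mm above the table when upright). It turns with the jar and may turn between gripping fingers. Pinched from above, fingers closing across the bar, it can be taken round from upright to a tilt of about 2.4 with the gripper pointing down all the way.
- tray: Aluminium catch tray, fixed, 250 x 168 mm, 40 mm high, walls 4 mm, origin at the centre of its underside, long side along its x. It lies beneath the jar and reaches out towards the robot.
- lever (a joint): Lever turn, rad: starts 0 to 0.1 (home), grows clockwise seen from above, end 1.5. Ratchet and spring pawl: a click every 0.262 rad (15 deg, 24 mm at the knob). The push at the knob climbs to some 3 to 6 N, then suddenly turns round (lever snaps ahead, 3 to 5 N) as the pawl falls; it is seated, and the push climbs anew, at 0.262, 0.524, 0.785, 1.047. The pawl stops it going back past a click.
- lever_knob (a point): Middle of the lever's upright round black knob (diameter 22 mm, 64 mm tall), 146 mm above the table, 90 mm from the turning axis; the knob's top is 178 mm and its foot on the flat lever arm 114 mm above the table. It can turn between gripping fingers.
- lever_pivot (a point): Point on the lever's vertical turning axis at the same height as lever_knob, 146 mm above the table. The frame turns with the lever, x points along the lever to the knob, z up. The lever stands on a round grey pedestal beside the right-hand post.
- stone1_c (a point): Centre of a pale rounded grinding stone, about 26 x 24 x 25 mm, 30 g, one of five that start in the jar.
- stone2_c (a point): Centre of a pale rounded grinding stone, about 26 x 24 x 25 mm, 30 g, one of five that start in the jar.
- stone3_c (a point): Centre of a pale rounded grinding stone, about 26 x 24 x 25 mm, 30 g, one of five that start in the jar.
- stone4_c (a point): Centre of a pale rounded grinding stone, about 26 x 24 x 25 mm, 30 g, one of five that start in the jar.
- stone5_c (a point): Centre of a pale rounded grinding stone, about 26 x 24 x 25 mm, 30 g, one of five that start in the jar.
- bowl: Bystander: black bowl, 120 mm wide, 60 mm high, origin under its centre.
- glass_jar_c (a point): Bystander: small glass jar, 56 mm wide, 60 mm high, its centre half-way up.
- brush_grip (a point): Bystander: wooden-handled brush 200 mm long lying on the table, point on its handle.

How it is judged:
On the way, in this order (a step that is already met when the one before it is completed fails the run):
1. the jar is tipped and all five stones are out of it, in the tray (value of joint jar above 1.3 rad and x of stone1_c in the frame of tray between -0.122 and 0.122 m and y of stone1_c in the frame of tray between -0.081 and 0.081 m and z of each of stone1_c, stone2_c, stone3_c, stone4_c, stone5_c in the frame of tray below 0.045 m and x of stone2_c in the frame of tray between -0.122 and 0.122 m and y of stone2_c in the frame of tray between -0.081 and 0.081 m and x of stone3_c in the frame of tray between -0.122 and 0.122 m and y of stone3_c in the frame of tray between -0.081 and 0.081 m and x of stone4_c in the frame of tray between -0.122 and 0.122 m and y of stone4_c in the frame of tray between -0.081 and 0.081 m and x of stone5_c in the frame of tray between -0.122 and 0.122 m and y of stone5_c in the frame of tray between -0.081 and 0.081 m), for 0.1 s.
2. the jar stands upright again (value of joint jar below 0.1 rad), for 0.2 s.
3. the lever has passed its third click, gripped by the fingers (value of joint lever between 0.75 and 0.95 rad and contact force between the fingers and lever above 1 N), for 0.2 s.
At the end, for the whole second after the job is handed in: All five stones lie in the tray, the jar is upright within 0.1 rad, the lever rests at its third click (joint 0.75 to 0.95 rad: past the third, short of the fourth) and the fingers still hold it with more than 1 N (all of step 3 and x of stone1_c in the frame of tray between -0.122 and 0.122 m and y of stone1_c in the frame of tray between -0.081 and 0.081 m and z of each of stone1_c, stone2_c, stone3_c, stone4_c, stone5_c in the frame of tray below 0.045 m and x of stone2_c in the frame of tray between -0.122 and 0.122 m and y of stone2_c in the frame of tray between -0.081 and 0.081 m and x of stone3_c in the frame of tray between -0.122 and 0.122 m and y of stone3_c in the frame of tray between -0.081 and 0.081 m and x of stone4_c in the frame of tray between -0.122 and 0.122 m and y of stone4_c in the frame of tray between -0.081 and 0.081 m and x of stone5_c in the frame of tray between -0.122 and 0.122 m and y of stone5_c in the frame of tray between -0.081 and 0.081 m and value of joint jar below 0.1 rad and velocity of joint lever below 0.1 rad/s); the arm keeps its last pose, push and grip.
It fails at once if the lever goes to a fourth click (value of joint lever above 1.03 rad).
It fails at once if the bowl is disturbed (moved over 30 mm) (distance of bowl from where it was at the start of the episode above 0.03 m).
It fails at once if the glass jar is disturbed (moved over 30 mm) (distance of glass_jar_c from where it was at the start of the episode above 0.03 m).
It fails at once if the brush is disturbed (moved over 30 mm) (distance of brush_grip from where it was at the start of the episode above 0.03 m).
It also fails if it takes over 67 s, if anything falls off the work surface, if the arm or the gripper's body presses on something with over 40 N, if the wrist force passes 120 N, or if a joint passes its speed limit or range.

## Working session

There is one attempt and no reset: what is moved stays moved. The work goes in short steps, Python scripts to look and compute and a tool call to move; the robot and the scene stay as the last step left them, time stands still between calls to the robot, and variables do not carry over. Pictures are saved under pics/ and viewed, at most 10 in all, crops included, and the job is handed in when it is done.

Besides the shell and the picture viewer there is one more tool, called after "Call:" in YAML: its name, and indented under it one key for each argument. carry_out: Moves the arm, as the interface text tells. Its arguments: {"type":"object","properties":{"deltas":{"type":"array","items":{"type":"array","items":{"type":"number"}}},"force":{"type":"number"}},"required":["deltas"]}

```bash
mkdir -p pics; ls
cat > h.py <<'E'
import numpy as np, cv2
from workcell import arm
def world(s,px=None,mask=None):
    z=s["z_map"]; v,u=np.nonzero((z>0) if mask is None else (mask&(z>0)))
    d=z[v,u]; c=np.stack([(u-s["cx"])/s["fx"]*d,(v-s["cy"])/s["fy"]*d,d,np.ones_like(d)],1)
    return (c@np.linalg.inv(s["view"]).T)[:,:3]
E
python3 - <<'E'
from h import *
o=arm.observe(); print({k:np.round(v,3) for k,v in o.items()}, arm.nose_length)
ims=[]
for c in ("scene","top"):
    s=arm.snapshot(c); im=s["frame"].copy()
    print(c, np.round(s["view"],3).tolist(), s["fx"])
    for n in ("jar_bar","jar_axis","lever_knob","lever","tray","bowl","glass_jar_c","brush_grip"):
        r=arm.outline_of(n,c)
        for d in r[:2]:
            if d["p"]<.3: continue
            P=world(s,mask=d["pixels"]); 
            if len(P): print(c,n,round(d["p"],2),[int(x) for x in d["pixel"]],len(P),np.round(np.median(P,0),3),np.round(np.percentile(P,[2,98],axis=0),3).tolist())
    cv2.imwrite(f"pics/{c}0.png",im)
E
```

```text
pics
{'time_s': np.float64(0.0), 'qpos': array([ 1.228,  0.469, -0.049,  1.534,  0.024,  1.141, -0.082]), 'qvel': array([ 0.001, -0.001, -0.002,  0.001,  0.   ,  0.001,  0.001]), 'tau': array([ 0.0000e+00, -5.0797e+01, -8.0000e-02, -2.3615e+01, -6.1000e-02,
        3.8000e-02,  0.0000e+00]), 'eef_pos': array([ 0.208, -0.642,  0.291]), 'eef_rot': array([ 0.988,  0.156, -0.   , -0.001]), 'wrist_force': array([ 0.384, -0.414,  0.549]), 'torque': array([-0.016,  0.043, -0.056]), 'gripper_force': np.float64(0.0), 'opening': np.float64(0.997)} 0.0697
scene [[0.468, 0.884, -0.002, -0.281], [0.619, -0.33, -0.712, -0.216], [-0.63, 0.332, -0.702, 1.883], [0.0, 0.0, 0.0, 1.0]] 568.7186736339737
scene jar_bar 0.76 [237, 334] 2003 [0.57  0.04  0.144] [[0.505, -0.02, 0.081], [0.644, 0.109, 0.209]]
scene jar_axis 0.86 [243, 333] 2037 [0.569 0.041 0.144] [[0.504, -0.021, 0.079], [0.644, 0.112, 0.209]]
scene lever_knob 0.63 [271, 273] 638 [ 0.556 -0.138  0.104] [[0.478, -0.156, 0.007], [0.643, -0.071, 0.178]]
scene lever 0.75 [272, 271] 570 [ 0.557 -0.139  0.107] [[0.514, -0.155, 0.096], [0.643, -0.0
[... 791 characters left out ...]
22, 319] 2585 [0.562 0.048 0.133] [[0.504, -0.023, 0.002], [0.644, 0.123, 0.209]]
top lever_knob 0.83 [224, 395] 974 [ 0.558 -0.129  0.103] [[0.515, -0.163, -0.0], [0.64, -0.093, 0.178]]
top lever 0.71 [225, 394] 949 [ 0.557 -0.129  0.103] [[0.515, -0.152, 0.009], [0.638, -0.092, 0.178]]
top tray 0.89 [275, 321] 4986 [0.437 0.037 0.004] [[0.348, -0.045, -0.001], [0.559, 0.124, 0.041]]
top bowl 0.66 [260, 143] 1890 [0.465 0.486 0.026] [[0.411, 0.419, 0.002], [0.518, 0.526, 0.061]]
top glass_jar_c 0.58 [294, 487] 505 [ 0.4   -0.365  0.058] [[0.376, -0.394, 0.011], [0.423, -0.347, 0.063]]
top brush_grip 0.62 [183, 506] 1082 [ 0.684 -0.437  0.017] [[0.574, -0.46, -0.002], [0.761, -0.409, 0.023]]
```

Run:
```python
from h import *
for c in ("top","scene"):
    s=arm.snapshot(c)
    P=world(s)
    b=P[(P[:,2]>.193)&(P[:,2]<.215)&(P[:,0]>.5)&(P[:,0]<.8)&(abs(P[:,1]-.05)<.15)]
    ctr,(w,l),a=cv2.minAreaRect(b[:,:2].astype(np.float32)); print(c,"bar",len(b),ctr,w,l,a,b[:,2].max())
    k=P[(P[:,2]>.172)&(P[:,2]<.184)&(abs(P[:,0]-.58)<.13)&(abs(P[:,1]+.13)<.1)]
    print("knobtop",len(k),k.mean(0),np.ptp(k,axis=0))
    a=P[(P[:,2]>.100)&(P[:,2]<.120)&(abs(P[:,0]-.58)<.13)&(abs(P[:,1]+.13)<.07)]
    print("arm",len(a),cv2.minAreaRect(a[:,:2].astype(np.float32)),np.median(a[:,2]))
    t=P[(P[:,2]>.036)&(P[:,2]<.044)&(abs(P[:,0]-.48)<.2)&(abs(P[:,1]-.04)<.14)]
    print("tray",len(t),cv2.minAreaRect(t[:,:2].astype(np.float32)))
    j=P[(P[:,2]>.168)&(P[:,2]<.18)&(abs(P[:,0]-.55)<.1)&(abs(P[:,1]-.045)<.08)]
    print("rim",len(j),cv2.minEnclosingCircle(j[:,:2].astype(np.float32)))
s=arm.snapshot("top")["frame"][130:350,200:460]; s2=arm.snapshot("scene")["frame"][150:330,220:420]
cv2.imwrite("pics/c.png",np.hstack([cv2.resize(s,(400,340)),cv2.resize(s2,(378,340))]))
```

```text
top bar 385 (0.6304303407669067, 0.0549066886305809) 0.025898892432451248 0.1266362965106964 6.770365238189697 0.21289827790531546
knobtop 75 [ 0.6316939  -0.14121456  0.1772374 ] [0.02068536 0.02025744 0.01029426]
arm 579 ((0.5580388307571411, -0.13018040359020233), (0.06798339635133743, 0.13365782797336578), 59.93904495239258) 0.10996689261518755
tray 434 ((0.4733058214187622, 0.015175387263298035), (0.24926815927028656, 0.23058469593524933), 5.638042449951172)
rim 432 ((0.5724543929100037, 0.051291074603796005), 0.07213599234819412)
scene bar 250 (0.6333816051483154, 0.052632465958595276) 0.02294129878282547 0.12928390502929688 7.197859287261963 0.21254970699248044
knobtop 63 [ 0.63402751 -0.14459376  0.17607152] [0.0219212  0.01999845 0.00697611]
arm 285 ((0.5709019899368286, -0.1306898295879364), (0.11400426924228668, 0.13247105479240417), 48.011695861816406) 0.10440258279519554
tray 343 ((0.4747370481491089, 0.01654858887195587), (0.2559003233909607, 0.24944305419921875), 5.801490306854248)
rim 309 ((0.5703474283218384, 0.03948383405804634), 0.07133187353610992)
```

View pics/c.png

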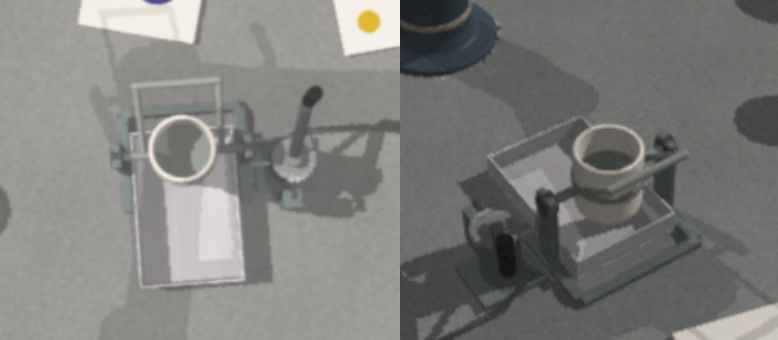

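View pics/scene0.png

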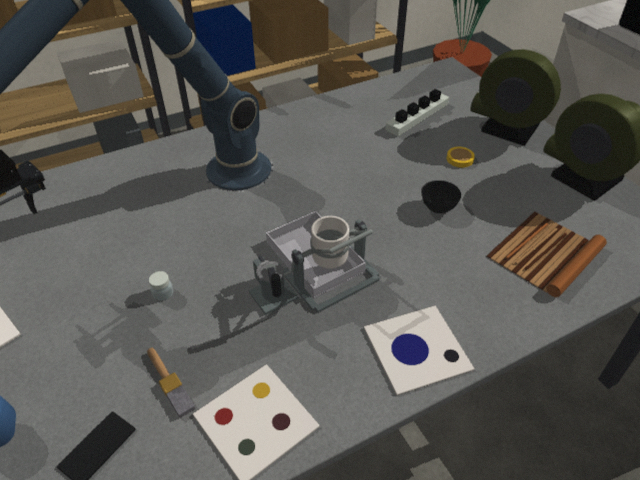

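The scene view shows the jar at about (330,240) with its bar on the far side, and the black knob at about (276,285). The top crop confirms this layout, with the lever arm pointing away from the robot. Next I fit bar, tray and pivot precisely.

Run:
```python
from h import *
for c in ("top","scene"):
    s=arm.snapshot(c); z=s["z_map"]; P=world(s); col=s["frame"][z>0].astype(int)
    b=P[(P[:,2]>.200)&(P[:,2]<.215)&(P[:,0]>.58)&(P[:,0]<.8)&(abs(P[:,1]-.05)<.075)]
    q=b[:,:2]
    for _ in range(8):
        p=np.polyfit(q[:,1],q[:,0],1); r=b[:,0]-np.polyval(p,b[:,1]); q=b[np.abs(r)<.009][:,:2]
    print(c,"bar slope",p,len(q),"y",q[:,1].min(),q[:,1].max(),"normal yaw deg",-np.degrees(np.arctan(p[0])),"xmid",np.polyval(p,(q[:,1].min()+q[:,1].max())/2))
    m=(P[:,2]>.171)&(P[:,2]<.18)&(np.hypot(P[:,0]-.553,P[:,1]-.05)<.065)&(col.min(1)>120)
    print("rim",m.sum(),cv2.minEnclosingCircle(P[m,:2].astype(np.float32)))
    t=P[(P[:,2]>.036)&(P[:,2]<.044)&(P[:,0]>.33)&(P[:,0]<.48)&(abs(P[:,1]-.04)<.11)]
    for sg in(-1,1):
        e=t[(sg*(t[:,1]-.04)>.05)&(t[:,0]>.36)]; e=e[np.abs(e[:,1]-np.median(e[:,1]))<.015]
        if len(e)>5: print("tray wall",sg,np.polyfit(e[:,0],e[:,1],1),np.degrees(np.arctan(np.polyfit(e[:,0],e[:,1],1)[0])))
    for lo,hi in((.06,.085),(.085,.098),(.098,.108),(.108,.118),(.118,.17)):
        a=P[(P[:,2]>lo)&(P[:,2]<hi)&(P[:,0]>.49)&(P[:,0]<.66)&(P[:,1]<-.07)&(P[:,1]>-.19)]
        if len(a)>4: print(lo,len(a),a.mean(0).round(3),np.percentile(a,[1,99],axis=0).round(3).tolist(),cv2.minAreaRect(a[:,:2].astype(np.float32)))
s=arm.snapshot("top")["frame"][170:270,360:430]
cv2.imwrite("pics/lev.png",cv2.resize(s,(420,600),interpolation=cv2.INTER_CUBIC))
```

```text
top bar slope [-0.09690361  0.64057598] 344 y -0.007445304794480145 0.11858632549054568 normal yaw deg 5.534886400212712 xmid 0.6351909925951797
rim 337 ((0.5484951734542847, 0.0467074029147625), 0.047925885766744614)
tray wall -1 [ 0.10344535 -0.09001072] 5.905975236616197
tray wall 1 [0.10097449 0.0754729 ] 5.765869118968415
0.06 81 [ 0.518 -0.104  0.071] [[0.49, -0.137, 0.061], [0.552, -0.071, 0.081]] ((0.5173354744911194, -0.10485924780368805), (0.08254841715097427, 0.029722221195697784), 37.439022064208984)
0.085 94 [ 0.538 -0.116  0.096] [[0.494, -0.151, 0.091], [0.569, -0.089, 0.098]] ((0.5395446419715881, -0.12488438934087753), (0.07280673086643219, 0.06357589364051819), 35.79189682006836)
0.098 421 [ 0.537 -0.122  0.101] [[0.494, -0.154, 0.098], [0.574, -0.091, 0.107]] ((0.5497654676437378, -0.12656615674495697), (0.06772034615278244, 0.1024036705493927), 56.18063735961914)
0.108 316 [ 0.579 -0.127  0.113] [[0.535, -0.145, 0.109], [0.625, -0.109, 0.118]] ((0.5804600119590759, -0.12706157565116882), (0.02223728969693184, 0.09528018534183502), 76.87242126464844)
0.118 54 [ 0.6
[... 689 characters left out ...]
085], [0.571, -0.098, 0.098]] ((0.5385962724685669, -0.12127497792243958), (0.06546487659215927, 0.07383231818675995), 58.7421875)
0.098 263 [ 0.538 -0.128  0.101] [[0.493, -0.158, 0.098], [0.574, -0.093, 0.108]] ((0.5448644757270813, -0.13460543751716614), (0.07844381034374237, 0.0835462361574173), 36.24493408203125)
0.108 103 [ 0.562 -0.127  0.113] [[0.533, -0.153, 0.109], [0.641, -0.112, 0.118]] ((0.5870601534843445, -0.13224345445632935), (0.02202061377465725, 0.11273541301488876), 75.99369812011719)
0.118 134 [ 0.639 -0.147  0.145] [[0.63, -0.155, 0.119], [0.645, -0.134, 0.169]] ((0.6390267610549927, -0.14620505273342133), (0.021550314500927925, 0.015717526897788048), 74.06227111816406)
```

View pics/lev.png

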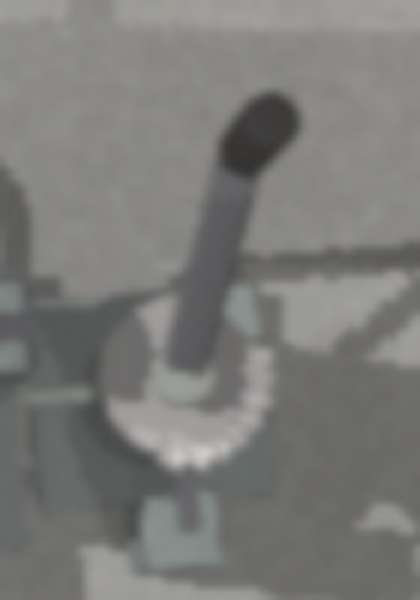

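Call:
carry_out:
  deltas:
    - [1, 0, 0, -30, -0.18]
    - [1, 0, 0, 0, -0.18]
    - [1, 0, 0, 0, -0.18]
    - [1, 0, 0, 0, -0.18]
    - [1, 0, 0, 0, -0.18]
    - [1, 0, 0, 0, -0.18]
    - [1, 0, 0, 0, -0.18]

```text
time_s: 2.12
eef_pos: [0.2083, -0.642, 0.3222]
eef_rot: [0.704, 0.71, 0.0, -0.0]
wrist_force: [-0.1, -0.8, 0.6]
opening: 1.0
gripper_force: 0.0
```

The lever crop shows the knob top at crop pixel (268,120) and the pivot near (185,385). The ratchet disc is about 160 px across, and the lever arm tilts about 11° to the robot's right. Next I move over the bar.

Call:
carry_out:
  deltas:
    - [1, 0, 0, 0, -0.09]
    - [1, 43, 33, 0, 0]
    - [1, 43, 33, 0, 0]
    - [1, 43, 33, 0, 0]
    - [1, 43, 33, 0, 0]
    - [1, 43, 33, 0, 0]
    - [1, 43, 33, 0, 0]
    - [1, 43, 33, 0, 0]
    - [1, 43, 33, 0, 0]
    - [1, 43, 33, 0, 0]
    - [1, 43, 33, 0, 0]
    - [1, 43, 33, 0, 0]

```text
time_s: 3.62
eef_pos: [0.5266, -0.1361, 0.3226]
eef_rot: [0.674, 0.739, -0.0, 0.0]
wrist_force: [0.8, -0.8, -0.7]
opening: 1.001
gripper_force: 0.0
```

Call:
carry_out:
  deltas:
    - [1, 43, 33, 0, 0]
    - [1, 43, 33, 0, 0]
    - [1, 43, 33, 0, 0]
    - [1, 48, 33, 0, 0]
    - [1, 0, 0, 0, 0]
    - [1, 0, 0, 0, 0]

```text
time_s: 4.38
eef_pos: [0.6408, 0.0507, 0.3219]
eef_rot: [0.673, 0.739, -0.001, 0.0]
wrist_force: [0.2, -1.4, 0.1]
opening: 1.002
gripper_force: 0.0
```

```bash
cat >> h.py <<'E'
from scipy.spatial.transform import Rotation as Ro
def wristP(name):
    o=arm.observe(); s=arm.snapshot("wrist"); T=np.eye(4); T[:3,:3]=Ro.from_quat(o["eef_rot"]).as_matrix(); T[:3,3]=o["eef_pos"]
    s["view"]=np.linalg.inv(T@s["hand_eye"]); cv2.imwrite(f"pics/{name}.png",s["frame"]); return o,s,world(s)
E
python3 - <<'E'
from h import *
o,s,P=wristP("w1")
print(o["eef_pos"].round(4),o["eef_rot"].round(3),o["qpos"].round(2),np.round(s["hand_eye"],3).tolist())
b=P[(P[:,2]>.200)&(P[:,2]<.215)&(P[:,0]>.58)&(P[:,0]<.8)&(abs(P[:,1]-.05)<.075)]
q=b[:,:2]
if len(b):
  for _ in range(8):
    p=np.polyfit(q[:,1],q[:,0],1); r=b[:,0]-np.polyval(p,b[:,1]); q=b[np.abs(r)<.009][:,:2]
  print("bar",p,len(q),"y",q[:,1].min(),q[:,1].max(),-np.degrees(np.arctan(p[0])),"x at .054",np.polyval(p,.054))
k=P[(P[:,2]>.172)&(P[:,2]<.184)&(abs(P[:,0]-.6)<.1)&(abs(P[:,1]+.13)<.1)]
if len(k): print("knob",len(k),k.min(0),k.max(0))
E
```

```text
[0.6408 0.0507 0.3219] [ 0.673  0.739 -0.001  0.   ] [ 0.3   0.47 -0.64  1.55  0.29  1.22 -0.3 ] [[-0.0, -0.957, -0.29, 0.079], [1.0, -0.0, -0.0, 0.001], [0.0, -0.29, 0.957, -0.092], [0.0, 0.0, 0.0, 1.0]]
bar [-0.10408732  0.64316213] 3248 y 0.008109671668478036 0.11821498026916295 5.942365335738927 x at .054 0.6375414187398438
```

View pics/w1.png

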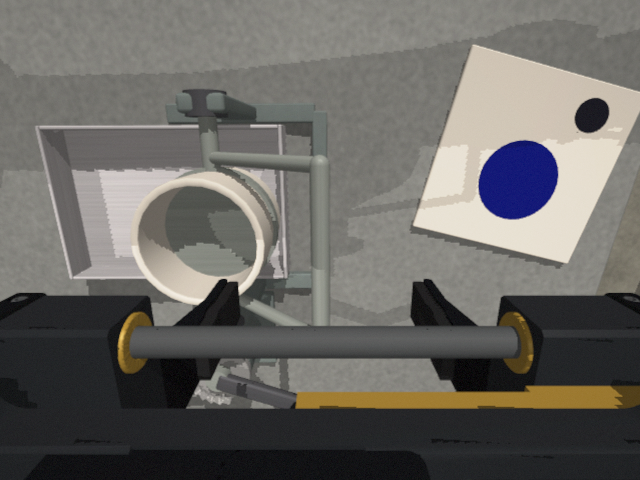

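The wrist view shows the bar running vertically at column ~320, midway between the fingers (columns ~220–430), with the jar rim at about (200,240). I descend and grip.

Call:
carry_out:
  deltas:
    - [1, 4, -3, 20, 0]
    - [1, 0, 0, 24, 0]
    - [1, 0, 0, 24, 0]
    - [0, 0, 0, 0, 0]
    - [0, 0, 0, 0, 0]
    - [0, 0, 0, 0, 0]
    - [0, 0, 0, 0, 0]
    - [0, 0, 0, 0, 0]
    - [0, 0, 0, 0, 0]
  force: 20

```text
time_s: 5.55
eef_pos: [0.6376, 0.0549, 0.2544]
eef_rot: [0.673, 0.739, 0.0, 0.0]
wrist_force: [-0.0, -0.1, -0.5]
opening: 0.403
gripper_force: 0.0
```

Call:
carry_out:
  deltas:
    - [0, 0, 0, 0, 0]
    - [0, 0, 0, 0, 0]
    - [0, 0, 0, 0, 0]
    - [0, 0, 0, 0, 0]

```text
time_s: 6.05
eef_pos: [0.6372, 0.0548, 0.2542]
eef_rot: [0.673, 0.739, -0.0, -0.0]
wrist_force: [-1.3, 0.3, 1.6]
opening: 0.127
gripper_force: 20.0
```

Run:
```python
import numpy as np
t=np.r_[0:1.2:13j,1.26:2.34:19j,2.37]
x=88*np.cos(t)-78*np.sin(t); z=78*np.cos(t)+88*np.sin(t)
for a,b,c in zip(t[1:],np.diff(np.round(x,1)),-np.diff(np.round(z,1))): print(f"{a:.2f} [0, 0, {b:.1f}, {c:.1f}, 0],",end=" ")
```

```text
0.10 [0, 0, -8.2, -8.4, 0], 0.20 [0, 0, -9.1, -7.5, 0], 0.30 [0, 0, -9.7, -6.6, 0], 0.40 [0, 0, -10.3, -5.6, 0], 0.50 [0, 0, -10.9, -4.5, 0], 0.60 [0, 0, -11.2, -3.5, 0], 0.70 [0, 0, -11.5, -2.2, 0], 0.80 [0, 0, -11.7, -1.2, 0], 0.90 [0, 0, -11.8, 0.1, 0], 1.00 [0, 0, -11.7, 1.2, 0], 1.10 [0, 0, -11.5, 2.4, 0], 1.20 [0, 0, -11.2, 3.5, 0], 1.26 [0, 0, -6.6, 2.7, 0], 1.32 [0, 0, -6.3, 3.0, 0], 1.38 [0, 0, -6.2, 3.4, 0], 1.44 [0, 0, -6.0, 3.8, 0], 1.50 [0, 0, -5.7, 4.1, 0], 1.56 [0, 0, -5.4, 4.5, 0], 1.62 [0, 0, -5.2, 4.7, 0], 1.68 [0, 0, -4.9, 5.1, 0], 1.74 [0, 0, -4.6, 5.4, 0], 1.80 [0, 0, -4.3, 5.6, 0], 1.86 [0, 0, -3.9, 5.9, 0], 1.92 [0, 0, -3.5, 6.1, 0], 1.98 [0, 0, -3.2, 6.3, 0], 2.04 [0, 0, -2.8, 6.5, 0], 2.10 [0, 0, -2.4, 6.6, 0], 2.16 [0, 0, -1.9, 6.8, 0], 2.22 [0, 0, -1.6, 6.9, 0], 2.28 [0, 0, -1.2, 6.9, 0], 2.34 [0, 0, -0.7, 7.0, 0], 2.37 [0, 0, -0.3, 3.6, 0],
```

Call:
carry_out:
  deltas:
    - [0, 0, -8.2, -8.4, -0.006]
    - [0, 0, -9.1, -7.5, 0]
    - [0, 0, -9.7, -6.6, 0]
    - [0, 0, -10.3, -5.6, 0]
    - [0, 0, -10.9, -4.5, 0]
    - [0, 0, -11.2, -3.5, 0]

```text
time_s: 6.8
eef_pos: [0.5796, 0.0492, 0.2928]
eef_rot: [0.671, 0.741, 0.002, 0.002]
wrist_force: [6.7, 0.3, 3.7]
opening: 0.131
gripper_force: 20.0
```

Call:
carry_out:
  deltas:
    - [0, 0, -11.5, -2.2, 0]
    - [0, 0, -11.7, -1.2, 0]
    - [0, 0, -11.8, 0.1, 0]
    - [0, 0, -11.7, 1.2, 0]
    - [0, 0, -11.5, 2.4, 0]
    - [0, 0, -11.2, 3.5, 0]
    - [0, 0, -6.6, 2.7, 0]
    - [0, 0, -6.3, 3.0, 0]

```text
time_s: 7.8
eef_pos: [0.496, 0.0411, 0.2807]
eef_rot: [0.671, 0.741, 0.0, -0.0]
wrist_force: [2.6, 0.8, 3.0]
opening: 0.131
gripper_force: 20.0
```

Call:
carry_out:
  deltas:
    - [0, 0, -6.2, 3.4, 0]
    - [0, 0, -6.0, 3.8, 0]
    - [0, 0, -5.7, 4.1, 0]
    - [0, 0, -5.4, 4.5, 0]
    - [0, 0, -5.2, 4.7, 0]
    - [0, 0, -4.9, 5.1, 0]
    - [0, 0, -4.6, 5.4, 0]
    - [0, 0, -4.3, 5.6, 0]
    - [0, 0, -3.9, 5.9, 0]
    - [0, 0, -3.5, 6.1, 0]

```text
time_s: 9.05
eef_pos: [0.4468, 0.0362, 0.2319]
eef_rot: [0.671, 0.741, 0.0, -0.0]
wrist_force: [3.3, 3.5, 2.9]
opening: 0.13
gripper_force: 20.0
```

Call:
carry_out:
  deltas:
    - [0, 0, -3.2, 6.3, 0]
    - [0, 0, -2.8, 6.5, 0]
    - [0, 0, -2.4, 6.6, 0]
    - [0, 0, -1.9, 6.8, 0]
    - [0, 0, -1.6, 6.9, 0]
    - [0, 0, -1.2, 6.9, 0]
    - [0, 0, -0.7, 7.0, 0]
    - [0, 0, 0, 0, 0]
    - [0, 0, 0, 0, 0]
    - [0, 0, 0, 0, 0]

```text
time_s: 10.3
eef_pos: [0.4331, 0.0347, 0.1845]
eef_rot: [0.671, 0.741, 0.0, -0.0]
wrist_force: [3.9, 4.2, -1.3]
opening: 0.128
gripper_force: 20.0
```

Run:
```python
from h import *
ims=[]
for c,(a,b,d,e) in (("top",(180,350,230,430)),("scene",(180,330,220,400))):
    s=arm.snapshot(c); ims.append(cv2.resize(s["frame"][a:b,d:e],(395,330)))
    for i in range(1):
        for d in arm.outline_of(f"stone{i+1}_c",c):
            if d["p"]>.15:
                P=world(s,mask=d["pixels"]); print(c,round(d["p"],2),np.round(d["pixel"]),len(P),np.median(P,0).round(3))
cv2.imwrite("pics/p1.png",np.hstack(ims)); print(arm.observe()["eef_pos"])
```

```text
top 0.47 [225. 318.] 1871 [0.554 0.048 0.155]
top 0.46 [263. 141.] 1942 [0.466 0.488 0.025]
top 0.28 [228. 395.] 948 [ 0.557 -0.129  0.103]
[0.43309749 0.03465137 0.18453425]
```

View pics/p1.png

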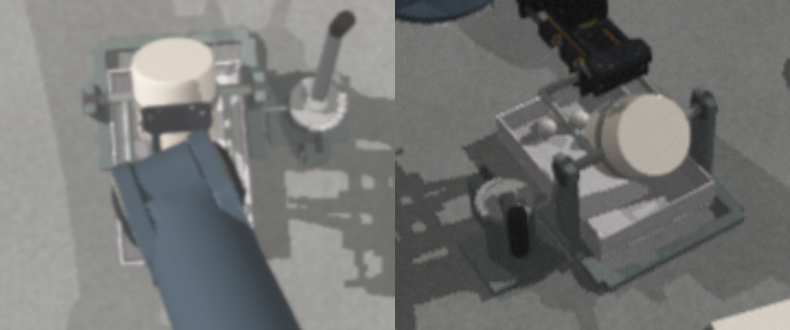

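The jar is tipped past level, and two stones are visible in the tray at about (545,128) and (580,118). I check the rest with the wrist camera.

Run:
```python
from h import *
o,s,P=wristP("w2")
for d in arm.outline_of("stone1_c","wrist"):
    if d["p"]>.15:
        Q=world(s,mask=d["pixels"]); print(round(d["p"],2),np.round(d["pixel"]),len(Q),np.median(Q,0).round(3))
```

```text
0.85 [249. 246.] 871 [0.374 0.025 0.026]
0.31 [248. 528.] 40074 [0.514 0.078 0.14 ]
```

View pics/w2.png

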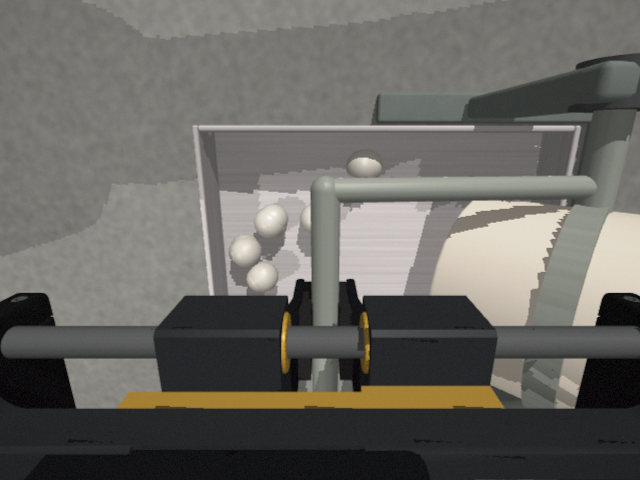

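All five stones lie in the tray, at pixels (270,220), (245,250), (262,276), (308,218) and (365,165). Now I bring the jar back upright.

Call:
carry_out:
  deltas:
    - [0, 0, 1.9, -13.9, 0]
    - [0, 0, 3.5, -13.7, 0]
    - [0, 0, 5.2, -13.1, 0]
    - [0, 0, 6.7, -12.4, 0]
    - [0, 0, 8.2, -11.5, 0]
    - [0, 0, 9.5, -10.5, 0]
    - [0, 0, 10.6, -9.2, 0]
    - [0, 0, 11.7, -7.9, 0]
    - [0, 0, 12.5, -6.4, 0]
    - [0, 0, 6.6, -2.7, 0]

```text
time_s: 11.85
eef_pos: [0.5064, 0.0415, 0.2819]
eef_rot: [0.671, 0.741, -0.004, -0.004]
wrist_force: [2.1, 3.9, -14.0]
opening: 0.125
gripper_force: 20.7
```

Call:
carry_out:
  deltas:
    - [0, 0, 11.2, -3.5, 0]
    - [0, 0, 11.5, -2.4, 0]
    - [0, 0, 11.7, -1.2, 0]
    - [0, 0, 11.8, -0.1, 0]
    - [0, 0, 11.7, 1.2, 0]
    - [0, 0, 11.5, 2.2, 0]
    - [0, 0, 11.2, 3.5, 0]
    - [0, 0, 10.9, 4.5, 0]
    - [0, 0, 10.3, 5.6, 0]
    - [0, 0, 9.7, 6.6, 0]
    - [0, 0, 9.1, 7.5, 0]

```text
time_s: 13.22
eef_pos: [0.6307, 0.0538, 0.2641]
eef_rot: [0.672, 0.741, 0.0, 0.001]
wrist_force: [-5.1, 0.6, -1.9]
opening: 0.127
gripper_force: 20.0
```

Call:
carry_out:
  deltas:
    - [0, 0, 8.2, 8.4, 0]
    - [0, 0, 1, 1, 0]
    - [0, 0, 0, 0, 0]

```text
time_s: 13.6
eef_pos: [0.6376, 0.0544, 0.2562]
eef_rot: [0.672, 0.741, -0.002, -0.0]
wrist_force: [-15.6, -1.1, 9.1]
opening: 0.127
gripper_force: 20.0
```

Call:
carry_out:
  deltas:
    - [0.8, 0, 0, 0, 0]
    - [0.8, 0, 0, 0, 0]
    - [0.8, 0, 0, 0, 0]
    - [0.8, 0, 0, 0, 0]
    - [0.8, 0, 0, 0, 0]
    - [0.8, 0, 0, -30, 0]
    - [0.8, 0, 0, -40, 0]
    - [0.8, 0, 0, 0, 0]

```text
time_s: 14.6
eef_pos: [0.6401, 0.0558, 0.327]
eef_rot: [0.671, 0.741, 0.003, 0.002]
wrist_force: [-0.7, -0.1, -0.3]
opening: 0.794
gripper_force: 0.0
```

Run:
```python
from h import *
o,s,P=wristP("w3"); print(o["eef_pos"],o["opening"],o["wrist_force"].round(1))
b=P[(P[:,2]>.19)&(P[:,2]<.22)&(P[:,0]>.6)&(P[:,0]<.7)&(P[:,1]>.055)&(P[:,1]<.1)]
p=np.polyfit(b[:,1],b[:,0],1); print("bar",np.polyval(p,.054),b[:,2].max(),np.percentile(b[:,2],[50,90]))
```

```text
[0.64013364 0.0558291  0.32703332] 0.7942945420739386 [-0.7 -0.1 -0.3]
bar 0.6376581318813259 0.21064194334663103 [0.20802309 0.20930503]
```

Call:
carry_out:
  deltas:
    - [0.6, -49, -6.7, 0, 0]
    - [0.6, -49, -6.7, 0, 0]
    - [0.6, -49, -6.7, 0, 0]
    - [0.6, -50, -6.7, 0, 0]
    - [0.6, 0, 0, 0, -0.185]
    - [0.6, 0, 0, 0, -0.185]
    - [0.6, 0, 0, 0, -0.185]
    - [0.6, 0, 0, 0, -0.185]
    - [0.6, 0, 0, 0, -0.185]
    - [0.6, 0, 0, 0, -0.185]
    - [0.6, 0, 0, 0, -0.18]
    - [0.6, 0, 0, 0, 0]

```text
time_s: 16.15
eef_pos: [0.6309, -0.144, 0.3217]
eef_rot: [0.092, 0.996, 0.0, -0.001]
wrist_force: [-0.7, -0.6, -0.6]
opening: 0.601
gripper_force: 0.0
```

Run:
```python
from h import *
o,s,P=wristP("w4"); print(o["eef_pos"],o["eef_rot"].round(3),o["qpos"].round(2))
R=Ro.from_quat(o["eef_rot"]).as_matrix(); print("tool y yaw",np.degrees(np.arctan2(R[1,1],R[0,1])))
k=P[(P[:,2]>.172)&(P[:,2]<.184)&(abs(P[:,0]-.6)<.1)&(abs(P[:,1]+.13)<.1)]
if len(k): print("knob",len(k),cv2.minEnclosingCircle(k[:,:2].astype(np.float32)))
d=P[(P[:,2]>.095)&(P[:,2]<.106)&(abs(P[:,0]-.54)<.07)&(P[:,1]<-.07)&(P[:,1]>-.18)]
if len(d): print("disc",len(d),cv2.minEnclosingCircle(d[:,:2].astype(np.float32)))
a=P[(P[:,2]>.108)&(P[:,2]<.118)&(P[:,0]>.53)&(P[:,0]<.63)&(P[:,1]<-.09)&(P[:,1]>-.17)]
if len(a): print("arm",len(a),cv2.minAreaRect(a[:,:2].astype(np.float32)), np.polyfit(a[:,0],a[:,1],1))
```

```text
[ 0.63088453 -0.14403415  0.32168917] [ 0.092  0.996  0.    -0.001] [ 0.76  0.55 -0.9   1.53  0.44  1.28  1.19]
tool y yaw 79.4617229092453
knob 700 ((0.6336030960083008, -0.14294442534446716), 0.011025895364582539)
disc 4106 ((0.5311898589134216, -0.12061350792646408), 0.04627329856157303)
arm 2488 ((0.582410991191864, -0.1284378170967102), (0.02372119016945362, 0.09577745944261551), 77.43252563476562) [-0.24888248  0.01518299]
```

View pics/w4.png

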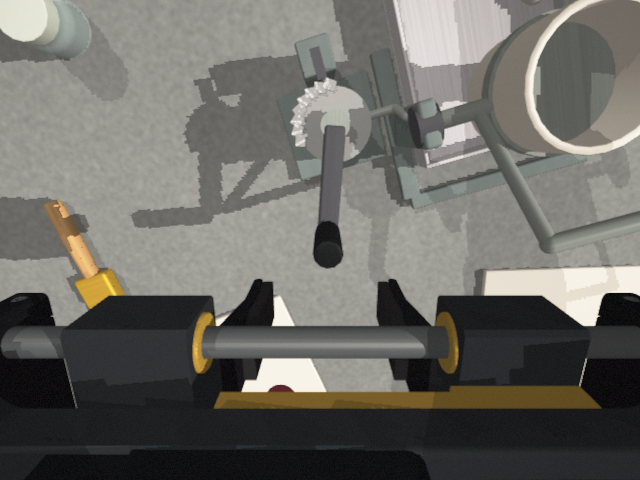

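The wrist view shows the knob top at (328,250), centred between the fingers, with the ratchet disc around (332,121). I convert the disc centre to get the pivot and plan the arc.

Run:
```python
from h import *
o,s,P=wristP("w5")
m=np.zeros((480,640),bool)
for (u,v) in ((332,121),(293,121),(372,121),(332,82),(335,140)):
    m[:]=0; m[v-2:v+3,u-2:u+3]=1; print(u,v,np.median(world(s,mask=m),0).round(4))
a=P[(P[:,2]>.109)&(P[:,2]<.118)&(P[:,0]>.55)&(P[:,0]<.615)&(P[:,1]<-.09)&(P[:,1]>-.17)]
# centre line: mid of y extents per x-bin
X=[];Y=[]
for x in np.arange(.555,.612,.005):
    q=a[abs(a[:,0]-x)<.0025]; X.append(x);Y.append((np.percentile(q[:,1],3)+np.percentile(q[:,1],97))/2)
p=np.polyfit(X,Y,1); print("arm centreline",p,np.degrees(np.arctan(p[0])),"at knob x",np.polyval(p,.6336))
k=np.array([.6336,-.1429])
for th0 in (-11.,-12.,-13.,-14.):
    t=np.radians(th0); print(th0,"pivot",(k-.09*np.array([np.cos(t),np.sin(t)])).round(4))
```

```text
332 121 [ 0.5437 -0.1219  0.1119]
293 121 [ 0.5373 -0.1539  0.1019]
372 121 [ 0.5485 -0.077   0.0117]
332 82 [ 0.5138 -0.1163  0.1017]
335 140 [ 0.5587 -0.1222  0.1141]
arm centreline [-0.2651474   0.02475577] -14.850117894181468 at knob x -0.1432416177558492
-11.0 pivot [ 0.5453 -0.1257]
-12.0 pivot [ 0.5456 -0.1242]
-13.0 pivot [ 0.5459 -0.1227]
-14.0 pivot [ 0.5463 -0.1211]
```

Call:
carry_out:
  deltas:
    - [0.6, -2.7, 1, 30, 0.03]
    - [0.6, 0, 0, 40, 0]
    - [0.6, 0, 0, 35, 0]
    - [0.6, 0, 0, 19, 0]
    - [0.6, 0, 0, 0, 0]

```text
time_s: 16.88
eef_pos: [0.6337, -0.1432, 0.1982]
eef_rot: [0.106, 0.994, 0.0, -0.001]
wrist_force: [0.7, -0.7, 0.5]
opening: 0.6
gripper_force: 0.0
```

Call:
carry_out:
  deltas:
    - [0, 0, 0, 0, 0]
    - [0, 0, 0, 0, 0]
    - [0, 0, 0, 0, 0]
    - [0, 0, 0, 0, 0]
    - [0, 0, 0, 0, 0]
    - [0, 0, 0, 0, 0]
  force: 25

```text
time_s: 17.62
eef_pos: [0.6344, -0.1431, 0.1998]
eef_rot: [0.106, 0.994, 0.0, 0.0]
wrist_force: [-0.3, -0.4, 3.7]
opening: 0.245
gripper_force: 25.0
```

```bash
cat > lev.py <<'E'
from h import *
o=arm.observe(); p=o["eef_pos"][:2]; pv=np.array([.546,-.1225]); r=p-pv
th=np.arctan2(r[1],r[0]); tan=np.array([np.sin(th),-np.cos(th)]); f=o["wrist_force"][:2]
R=Ro.from_quat(o["eef_rot"]).as_matrix()
print("pos",p.round(4),"r",np.hypot(*r).round(4),"th",round(th,4),"Ftan",round(f@tan,2),"Frad",round(f@r/np.hypot(*r),2),"yaw-y",np.arctan2(R[1,1],R[0,1]).round(4),"op",o["opening"].round(3),"grip",o["gripper_force"],"t",o["time_s"])
E
python3 lev.py
python3 - <<'E'
import numpy as np
# step of 0.0333rad/row: chord in tool axes when tool y = -tangent(start), then turning with it
for d in (.03,.05,.065): print(d, "x(tool)=+inward", 90*(1-np.cos(d)), "y", -90*np.sin(d))
E
```

```text
0.03 x(tool)=+inward 0.04049696259112112 y -2.6995950182246093
0.05 x(tool)=+inward 0.11247656445303456 y -4.49812523436105
0.065 x(tool)=+inward 0.19005806958289795 y -5.845881495130434Traceback (most recent call last):
  File "lev.py", line 5, in <module>
    print("pos",p.round(4),"r",np.hypot(*r).round(4),"th",round(th,4),"Ftan",round(f@tan,2),"Frad",round(f@r/np.hypot(*r),2),"yaw-y",np.arctan2(R[1,1],R[0,1]).round(4),"op",o["opening"].round(3),"grip",o["gripper_force"],"t",o["time_s"])
                                                                                                                                                                             ^^^^^^^^^^^^^^^^^^
AttributeError: 'float' object has no attribute 'round'
```

```bash
sed -i 's/np.arctan2(R\[1,1\],R\[0,1\]).round(4)/round(float(np.arctan2(R[1,1],R[0,1])),4)/; s/o\["opening"\].round(3)/round(float(o["opening"]),3)/' lev.py; python3 lev.py
```

```text
pos [ 0.6344 -0.1431] r 0.0908 th -0.229 Ftan 0.46 Frad -0.15 yaw-y 1.3589 op 0.245 grip 25.000002735760063 t 17.625
```

Call:
carry_out:
  deltas:
    - [0, 0.1, -4.5, 0, 0.05]
    - [0, 0.1, -4.5, 0, 0.05]

```text
time_s: 17.88
eef_pos: [0.6321, -0.1508, 0.1998]
eef_rot: [0.156, 0.988, 0.001, 0.0]
wrist_force: [-0.2, 3.7, 4.2]
opening: 0.246
gripper_force: 25.0
```

Call:
carry_out:
  deltas:
    - [0, 0.1, -4.5, 0, 0.05]

```text
time_s: 18.0
eef_pos: [0.6305, -0.155, 0.1998]
eef_rot: [0.181, 0.984, 0.001, 0.0]
wrist_force: [-2.3, 2.6, 6.0]
opening: 0.245
gripper_force: 25.0
```

Call:
carry_out:
  deltas:
    - [0, 0.05, -2.7, 0, 0.03]

```text
time_s: 18.12
eef_pos: [0.6288, -0.159, 0.1997]
eef_rot: [0.197, 0.98, -0.0, -0.001]
wrist_force: [-3.8, 2.5, 7.2]
opening: 0.25
gripper_force: 25.0
```

Call:
carry_out:
  deltas:
    - [0, 0.05, -2.7, 0, 0.03]

```text
time_s: 18.25
eef_pos: [0.6275, -0.1619, 0.1997]
eef_rot: [0.212, 0.977, -0.001, -0.001]
wrist_force: [-4.7, 2.5, 7.2]
opening: 0.247
gripper_force: 25.0
```

Call:
carry_out:
  deltas:
    - [0, 0.05, -2.7, 0, 0.03]

```text
time_s: 18.38
eef_pos: [0.6262, -0.1642, 0.1997]
eef_rot: [0.226, 0.974, -0.001, -0.001]
wrist_force: [-3.6, 3.0, 7.6]
opening: 0.248
gripper_force: 25.0
```

Call:
carry_out:
  deltas:
    - [0, 0.05, -2.7, 0, 0.03]

```text
time_s: 18.5
eef_pos: [0.6253, -0.1658, 0.1997]
eef_rot: [0.24, 0.971, 0.0, -0.001]
wrist_force: [-2.5, 4.9, 6.2]
opening: 0.246
gripper_force: 25.0
```

```bash
python3 lev.py
```

```text
pos [ 0.6253 -0.1658] r 0.0904 th -0.5 Ftan -3.12 Frad -4.55 yaw-y 1.0853 op 0.246 grip 24.999511025380343 t 18.5
```

Call:
carry_out:
  deltas:
    - [0, 0.4, -2.7, -0.4, 0.03]

```text
time_s: 18.62
eef_pos: [0.624, -0.1679, 0.1998]
eef_rot: [0.254, 0.967, 0.0, -0.0]
wrist_force: [0.1, 2.9, 4.0]
opening: 0.244
gripper_force: 25.0
```

Call:
carry_out:
  deltas:
    - [0, 0.4, -2.7, -0.4, 0.03]

```text
time_s: 18.75
eef_pos: [0.6224, -0.1702, 0.1998]
eef_rot: [0.269, 0.963, 0.0, -0.0]
wrist_force: [0.6, 4.4, 0.9]
opening: 0.244
gripper_force: 25.0
```

Call:
carry_out:
  deltas:
    - [0, 0.4, -2.7, -0.4, 0.03]

```text
time_s: 18.88
eef_pos: [0.6208, -0.1726, 0.1999]
eef_rot: [0.283, 0.959, 0.0, 0.0]
wrist_force: [2.2, 3.6, -1.8]
opening: 0.246
gripper_force: 25.0
```

Call:
carry_out:
  deltas:
    - [0, 0.4, -2.7, -0.4, 0.03]

```text
time_s: 19.0
eef_pos: [0.6193, -0.1746, 0.1999]
eef_rot: [0.297, 0.955, 0.0, 0.0]
wrist_force: [4.1, 3.2, -5.0]
opening: 0.247
gripper_force: 25.0
```

Call:
carry_out:
  deltas:
    - [0, 0.2, -2.7, 0, 0.03]

```text
time_s: 19.12
eef_pos: [0.6171, -0.1776, 0.1999]
eef_rot: [0.312, 0.95, -0.0, -0.0]
wrist_force: [2.6, 2.6, -2.4]
opening: 0.247
gripper_force: 25.0
```

Call:
carry_out:
  deltas:
    - [0, 0.1, -2.7, 0, 0.03]

```text
time_s: 19.25
eef_pos: [0.6152, -0.1798, 0.1999]
eef_rot: [0.327, 0.945, -0.0, -0.001]
wrist_force: [1.9, 0.7, -4.6]
opening: 0.244
gripper_force: 25.0
```

```bash
python3 lev.py
```

```text
pos [ 0.6152 -0.1798] r 0.0898 th -0.6915 Ftan -1.77 Frad 1.01 yaw-y 0.9056 op 0.244 grip 25.00134960282594 t 19.25
```

Call:
carry_out:
  deltas:
    - [0, 0.1, -1.8, 0, 0.02]

```text
time_s: 19.38
eef_pos: [0.6137, -0.1814, 0.1999]
eef_rot: [0.336, 0.942, -0.001, -0.001]
wrist_force: [-0.6, 0.5, -5.7]
opening: 0.249
gripper_force: 25.0
```

Call:
carry_out:
  deltas:
    - [0, 0.1, -1.8, 0, 0.02]

```text
time_s: 19.5
eef_pos: [0.6125, -0.1827, 0.1999]
eef_rot: [0.345, 0.939, -0.001, -0.001]
wrist_force: [0.9, -0.2, -6.8]
opening: 0.248
gripper_force: 25.0
```

Call:
carry_out:
  deltas:
    - [0, 0.1, -1.8, 0, 0.02]

```text
time_s: 19.62
eef_pos: [0.6115, -0.1837, 0.2]
eef_rot: [0.354, 0.935, -0.001, -0.0]
wrist_force: [2.4, 0.3, -8.9]
opening: 0.245
gripper_force: 25.0
```

Call:
carry_out:
  deltas:
    - [0, 0.1, -1.8, 0, 0.02]

```text
time_s: 19.75
eef_pos: [0.6107, -0.1845, 0.2001]
eef_rot: [0.363, 0.932, -0.0, 0.0]
wrist_force: [4.1, 0.4, -12.4]
opening: 0.247
gripper_force: 25.0
```

```bash
python3 lev.py
```

```text
pos [ 0.6107 -0.1845] r 0.0896 th -0.7641 Ftan -3.17 Frad 2.69 yaw-y 0.8281 op 0.247 grip 24.99963267473504 t 19.75
```

Call:
carry_out:
  deltas:
    - [0, 0, -2.7, 0.4, 0.03]

```text
time_s: 19.88
eef_pos: [0.6092, -0.186, 0.2001]
eef_rot: [0.377, 0.926, 0.0, 0.0]
wrist_force: [6.1, 1.2, -11.6]
opening: 0.247
gripper_force: 25.0
```

Call:
carry_out:
  deltas:
    - [0, 0, -2.7, 0.4, 0.03]

```text
time_s: 20.0
eef_pos: [0.6073, -0.1878, 0.2]
eef_rot: [0.391, 0.921, 0.0, 0.0]
wrist_force: [2.4, 0.4, -10.0]
opening: 0.25
gripper_force: 25.0
```

Call:
carry_out:
  deltas:
    - [0, 0, -2.7, 0.2, 0.03]

```text
time_s: 20.12
eef_pos: [0.6053, -0.1895, 0.2]
eef_rot: [0.404, 0.915, 0.0, 0.0]
wrist_force: [2.4, 0.5, -9.1]
opening: 0.247
gripper_force: 25.0
```

Call:
carry_out:
  deltas:
    - [0, 0, -2.7, 0, 0.03]

```text
time_s: 20.25
eef_pos: [0.6035, -0.1911, 0.2]
eef_rot: [0.418, 0.908, 0.001, 0.0]
wrist_force: [6.0, 2.9, -11.1]
opening: 0.247
gripper_force: 25.0
```

Call:
carry_out:
  deltas:
    - [0, 0.1, -2.7, 0, 0.03]

```text
time_s: 20.38
eef_pos: [0.6008, -0.1931, 0.2]
eef_rot: [0.432, 0.902, -0.0, -0.0]
wrist_force: [-0.2, -0.1, -6.8]
opening: 0.25
gripper_force: 25.0
```

```bash
python3 lev.py
```

```text
pos [ 0.6008 -0.1931] r 0.0894 th -0.9108 Ftan 0.26 Frad -0.02 yaw-y 0.6776 op 0.25 grip 24.999737860634923 t 20.375
```

Call:
carry_out:
  deltas:
    - [0, 0.1, -1.8, 0, 0.02]

```text
time_s: 20.5
eef_pos: [0.5991, -0.1944, 0.2]
eef_rot: [0.441, 0.897, -0.0, -0.0]
wrist_force: [2.9, 2.1, -7.7]
opening: 0.249
gripper_force: 25.0
```

Call:
carry_out:
  deltas:
    - [0, 0.1, -1.8, 0, 0.02]

```text
time_s: 20.62
eef_pos: [0.5975, -0.1955, 0.2]
eef_rot: [0.45, 0.893, -0.0, -0.001]
wrist_force: [1.1, 1.1, -6.3]
opening: 0.248
gripper_force: 25.0
```

Call:
carry_out:
  deltas:
    - [0, 0.1, -1.8, 0, 0.02]

```text
time_s: 20.75
eef_pos: [0.5958, -0.1966, 0.1999]
eef_rot: [0.459, 0.888, -0.001, -0.001]
wrist_force: [-2.4, 0.6, -4.1]
opening: 0.247
gripper_force: 25.0
```

```bash
python3 lev.py
```

```text
pos [ 0.5958 -0.1966] r 0.0893 th -0.9791 Ftan 1.65 Frad -1.83 yaw-y 0.617 op 0.247 grip 25.001802595797926 t 20.75
```

Call:
carry_out:
  deltas:
    - [0, 0.1, -1.8, 0, 0.02]

```text
time_s: 20.88
eef_pos: [0.5943, -0.1976, 0.1999]
eef_rot: [0.468, 0.884, -0.001, -0.001]
wrist_force: [-2.1, 0.6, -4.8]
opening: 0.241
gripper_force: 25.0
```

Call:
carry_out:
  deltas:
    - [0, 0.1, -1.8, 0, 0.02]

```text
time_s: 21.0
eef_pos: [0.593, -0.1984, 0.1999]
eef_rot: [0.476, 0.879, -0.0, -0.001]
wrist_force: [-2.2, 2.1, -4.5]
opening: 0.243
gripper_force: 25.0
```

```bash
python3 lev.py
```

```text
pos [ 0.593  -0.1984] r 0.0893 th -1.017 Ftan 0.76 Frad -2.93 yaw-y 0.5775 op 0.243 grip 25.0005260319449 t 21.0
```

Call:
carry_out:
  deltas:
    - [0, 0.1, -1.8, 0, 0.02]

```text
time_s: 21.12
eef_pos: [0.592, -0.199, 0.1999]
eef_rot: [0.485, 0.875, 0.0, 0.0]
wrist_force: [0.2, 2.3, -5.5]
opening: 0.246
gripper_force: 25.0
```

```bash
python3 lev.py
```

```text
pos [ 0.592 -0.199] r 0.0892 th -1.0294 Ftan -1.34 Frad -1.9 yaw-y 0.5585 op 0.246 grip 24.999385240953416 t 21.125
```

Call:
carry_out:
  deltas:
    - [0, 0.1, -1.3, 0, 0.015]
    - [0, 0, 0, 0, 0]
    - [0, 0, 0, 0, 0]
    - [0, 0, 0, 0, 0]
    - [0, 0, 0, 0, 0]
    - [0, 0, 0, 0, 0]
    - [0, 0, 0, 0, 0]

```text
time_s: 22.0
eef_pos: [0.5909, -0.1996, 0.1999]
eef_rot: [0.491, 0.871, 0.0, 0.0]
wrist_force: [-1.4, 1.6, -3.6]
opening: 0.245
gripper_force: 25.0
```

```bash
python3 lev.py
python3 - <<'E'
from h import *
s=arm.snapshot("top"); s2=arm.snapshot("scene")
cv2.imwrite("pics/end.png",np.hstack([cv2.resize(s["frame"][150:340,240:460],(395,340)),cv2.resize(s2["frame"][180:330,220:400],(395,340))]))
P=world(s2); b=P[(P[:,2]>.200)&(P[:,2]<.215)&(P[:,0]>.6)&(P[:,0]<.66)&(P[:,1]>0)&(P[:,1]<.11)]; print("bar",len(b),b.mean(0).round(3))
E
```

```text
pos [ 0.5909 -0.1996] r 0.0892 th -1.0437 Ftan 0.39 Frad -2.1 yaw-y 0.5441 op 0.245 grip 24.999695846345276 t 22.0
bar 208 [0.638 0.055 0.206]
```

View pics/end.png

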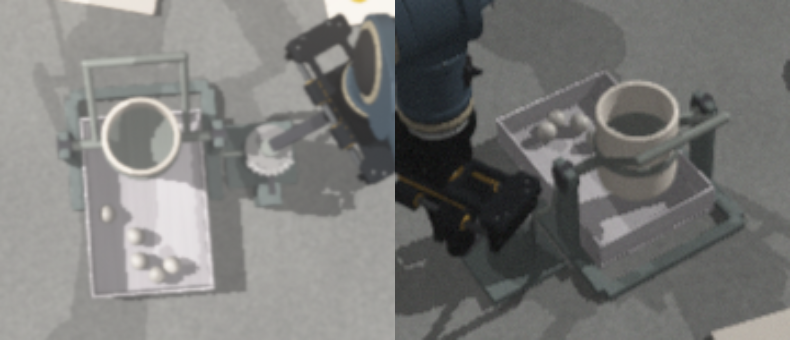

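The end view shows all five stones in the tray, at about (107,214), (135,236), (138,261), (158,273) and (172,265). The jar is upright and the gripper is on the knob. The lever has turned 0.815 rad with three force reversals, so I hand in.

```bash
python3 -c "
from workcell import arm
print(arm.close_job())"
```

```text
the job is handed in; nothing more can be done
None
```

I handed the job in at 22 s: all five stones are in the tray, the jar is upright, and the fingers still hold the lever's knob about 0.82 rad from its start, three clicks by the force readings; no verdict came back.

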